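Nip down the strainer lid with a bar through its eye

TASK

The cleaned strainer's screw lid is on but slack: take the steel bar off its rest, slide it through the steel eye on the lid and turn the lid clockwise with it, through the slack and on until it firms up and has drawn down about 2 mm onto its rubber gasket; stop there, before the gasket is crushed. Then slide the bar out and lay it back in both notches of its rest. Turn the lid only with the bar, without wrenching, and leave the other things where they are.

Things in the scene. Friction and masses are not known exactly. Their poses are not given: they have to be found in the camera images.
- strainer: grey plastic strainer pot fixed to the table, 136 mm across its top flange, 122 mm high, with pipe stubs on two opposite sides (along its y, reaching 120 mm out, union nuts up to 114 mm high). Origin under its centre, z up. The lid turns about its vertical centre line
- lid: black screw lid on the pot, 128 mm across, rim 127-143 mm and hub (36 mm across) up to 156 mm above the table. Clockwise: first unseen slack (0.1-0.95 rad) at a 0.2 N m drag, no sinking; then the thread bites: 0.4 N m, rising 0.8 N m per rad and sinking 6 mm per rad; stays when let go. Right: 1.5-3 mm down, 0.6-0.8 N m turning, 0.06 less standing: stop near 0.62; more crushes the gasket. Origin: pot's foot
- eye (a point): centre of the loop of the steel eye standing upright in the middle of the lid and turning with it, 174.5 mm above the table before tightening. x = level, straight through the loop, y = across it, z up. The loop is round, 26 mm inside, 42 mm outside, its band 14 mm wide along x; both sides can be entered. In it the 16 mm bar skews about 0.5 rad either way before it bears on the loop
- bar: plain round steel bar, 16 mm thick, 220 mm long with domed ends, about 0.2 kg. Origin at its middle (its centre of mass), x along it. At the start it lies level in the two notches of its rest, its centre line 41 mm above the table
- rest: white plastic rest fixed to the table: base plate 150 x 60 mm, 10 mm thick, with two upright cheeks 12 mm thick, 120 mm apart (centres) along its x, each with an upward V notch, 45 mm high at the tips. Origin under its middle, x along the bar's lie. The bar rests with its middle 41 mm above the origin
- forceps: steel forceps lying flat, 150 mm long, 9 mm high; origin under its middle
- jar: small clear sample jar with a white cap, 54 mm across, 75 mm high; origin under its middle
- gasket: flat black rubber ring (a spare gasket) lying on the table, 116 mm outside, 92 mm inside, 7 mm thick; origin under its middle
- dish: round glass dish, 90 mm across, 15 mm high; origin under its middle
- brush: brush with a wooden handle, lying; origin under its middle
- driver: screwdriver with a black handle, lying; origin under its middle
- basket: white open strainer basket standing upright, 88 mm across the rim, 85 mm high; origin under its middle
There are look-alikes about, which are no part of the job. What is shaped like the bar but red is not meant.

How it is judged:
On the way, in this order (a step that is already met when the one before it is completed fails the run):
1. the bar is through the eye's loop (x of eye in the frame of bar between -0.1 and 0.1 m and y of eye in the frame of bar between -0.0105 and 0.0105 m and z of eye in the frame of bar between -0.0105 and 0.0105 m), for 0.1 s.
2. with the bar through the eye the lid is drawn down at least 1.5 mm onto its gasket (all of step 1 and z of eye in the frame of strainer below 0.173 m), for 0.1 s.
At the end, for the whole second after the job is handed in: the lid is drawn down 1.5 to 3 mm below where it started, and the bar lies at rest in both notches of its rest (its middle within 30 mm along and 5 mm across of the rest's middle, its direction within 0.1 rad) (z of eye in the frame of strainer between 0.1715 and 0.173 m and x of bar in the frame of rest between -0.03 and 0.03 m and y of bar in the frame of rest between -0.005 and 0.005 m and z of bar in the frame of rest between 0.037 and 0.046 m and angle between the x axis of bar and the x axis of rest, either way round below 0.1 rad and linear speed of bar below 0.02 m/s and contact force between bar and rest above 0.5 N); the robot touches nothing.
It fails at once if the gasket is crushed: the lid is drawn down more than 3 mm (z of eye in the frame of strainer below 0.1715 m).
It fails at once if the gripper or arm pushes on the lid or its eye (over 4 N) instead of the bar (contact force between any of the fingers, the arm and lid above 4 N).
It fails at once if the bar is wrenched in the eye: more than 90 N between bar and lid (contact force between bar and lid above 90 N).
It fails at once if another thing on the table is shifted by more than 30 mm (distance of any of forceps, jar, gasket, dish, brush, driver, basket from where it was at the start of the episode above 0.03 m).
It also fails if it takes over 72 s, if anything falls off the work surface, if the arm or the gripper's body presses on something with over 40 N, if the wrist force passes 120 N, or if a joint passes its speed limit or range.

ROBOT

A 7-joint arm with a two-finger parallel gripper is mounted at the origin on the work surface. World frame = base frame: x ahead of the robot, y to its left, z up, the work surface at z = 0. Lengths are in m, angles in rad, forces in N, time in s.
With the tool pointing down it reaches from about 0.4 to 0.875 m from the base axis. Payload 4.4 kg.
Tool frame: the origin (TCP) lies at the very end of the fingers, on their centre line; the grasp point (between the pads) lies 19 mm behind it; x points along the fingers, y is the direction in which the jaws open and shut, and the axes are right-handed (so a half turn about x gives the same grasp; the last joint's range is limited). The gripper opens to 85 mm and grips with 20 to 120 N. Pads are 22 mm wide; open, the fingers measure 114 mm over their backs; the gripper's body (76 mm by 85 mm) begins 54 mm behind the grasp point. The pads swing forward as they close: fully open they stand 13 mm farther back than shut.
Start: joints at [1.063, 0.628, 0.038, 1.517, -0.027, 0.996, -0.02], TCP at [0.278, -0.588, 0.231] pointing down, gripper open.
Joint ranges: [-3.06, 3.06], [-0.37, 2.12], [-1.25, 1.32], [0.18, 2.47], [-1.1, 4.24], [0.23, 1.98], [-2.94, 2.94]. Speed limits (rad/s): [2.57, 2.57, 3.14, 3.14, 3.14, 3.14, 3.14].

INTERFACE

Orientations are given as [roll, pitch, yaw] about the fixed x, y, z axes, in that order (R = Rz(yaw) Ry(pitch) Rx(roll)).
In Python, from rig import robot gives the robot as it stands.
- The arm moves only by the tool move_arm, never from a script. Its argument "targets" is text: rows parted by semicolons, each of 7 numbers parted by spaces: the turn, a rotation vector about the tool's x, y, z scaled (see below), then the shift along the tool's x, y, z scaled (see below), then the gripper's target within -1 to 1 (fully open at 1, half-way at 0, shut at -1). In form: ax ay az tx ty tz jaw; .... A call has 1 to 20 rows; each row is the pose to reach, as a shift and turn from the pose commanded when the call began, along the tool's axes at that moment, turning the shorter way round; what a row does not reach only later rows make up. The controller multiplies each number of a shift by 300 mm and each number of a turn by 360 degrees. A row lasts 1/8 s, in which the tool goes at most 62.5 mm and 10.7 degrees, less where a joint would pass 70% of its speed; a pose out of reach is approached as far as the arm can. A call with a number of a shift or a turn outside -1 to 1 is refused whole. A call with a gripper value outside its range is refused whole. The fingers move at their own pace and stop on an object; "grip_force" is the grip in N (left out, the last holds). Time passes only in rows, so rows that repeat a pose let the fingers close. It gives the time, the measured TCP pose, the force and the opening at its end, in the units of the state.
- robot.read_state(): the state, without advancing time (a new reading comes with each control period).
- robot.get_image(name): name is "side" or "top"; returns a dict with "pixels" (480x640x3 uint8, red, green, blue), "K" (3x3 intrinsics, pixels), "R" (3x3) and "t" (3): a world point X has camera coordinates R X + t. Camera axes: x right, y down, z forward; pixel columns grow to the right and rows downward; lengths in m; the calibration is good to about 2 mm. A picture is of the moment at which its call begins. There is no depth.
- robot.sign_off(): hands the job in, once; it reports no verdict.
The state is a dict: "time": time; "q": joint angles; "joint_velocities": joint speeds; "effort": joint torques, N m; "tool_pos": TCP position; "ee_rot": TCP orientation; "ft_force": force on the tool from outside, world axes, zero at the start; "wrist_torque": the same for the moment, N m; "width": finger opening in m.
Only numpy, scipy, OpenCV 4.12 (cv2) and the standard library are available. Lean on these libraries where they do the work, as an engineer would, in place of code of your own. Each camera call takes 0.05 s, during which the arm holds its last target. There are 200 camera calls.

## Working session

There is one attempt and no reset: what is moved stays moved. The work goes in short steps, Python scripts to look and compute and a tool call to move; the robot and the scene stay as the last step left them, time stands still between calls to the robot, and variables do not carry over. Pictures are saved under pics/ and viewed, about 8 in all and at most 12, crops included, and the job is handed in when it is done.

Besides the shell and the picture viewer there is one more tool, called by a JSON object that holds its "api" and its "payload", one argument or row to a line. move_arm: Moves the arm, as the interface text tells. Its arguments: {"type":"object","properties":{"targets":{"type":"string"},"grip_force":{"type":"number"}},"required":["targets"]}

```bash
ls; mkdir -p pics
python3 - <<'E'
from rig import robot
import cv2
s=robot.read_state()
for k,v in s.items(): print(k,v)
for n in("top","side"):
    d=robot.get_image(n); cv2.imwrite(f"pics/{n}0.png",d["pixels"][:,:,::-1]); print(n,d["K"],d["R"],d["t"])
E
```

```text
pics
time 0.0
q [ 1.06319246  0.62934605  0.0384306   1.51836557 -0.02701446  0.99629486
 -0.01996335]
joint_velocities [ 7.00568022e-04  2.60741020e-04 -1.48179346e-05 -1.11872868e-03
 -1.69800070e-03 -1.42041857e-03  1.38727202e-04]
effort [-2.68156618e-04 -5.63413131e+01  1.22619476e+00 -1.93445760e+01
  1.09903034e-02  1.06361933e-02  1.93585606e-05]
tool_pos [ 0.27769072 -0.58700792  0.2303897 ]
ee_rot [-1.56756257  1.56889998  2.01587197]
ft_force [ 0.4613631  -0.06031913  0.37534113]
wrist_torque [ 0.0141219   0.03025471 -0.01489631]
width 0.08552669701539152
top [[543.5932586    0.         317.64251649]
 [  0.         543.5932586  239.51033921]
 [  0.           0.           1.        ]] [[ 0.02537707 -0.99950982  0.01833343]
 [-0.98623148 -0.02802935 -0.16297801]
 [ 0.163412   -0.0139451  -0.98645935]] [-0.10406483  0.51469053  1.25557472]
side [[539.24991969   0.         325.14384874]
 [  0.         539.24991969 233.63600148]
 [  0.           0.           1.        ]] [[-0.90470987 -0.42567804  0.01726999]
 [-0.28238901  0.56883333 -0.77245394]
 [ 0.31899293 -0.70372356 -0.63483593]] [0.45164217 0.30223715 1.16540193]
```

View pics/top0.png

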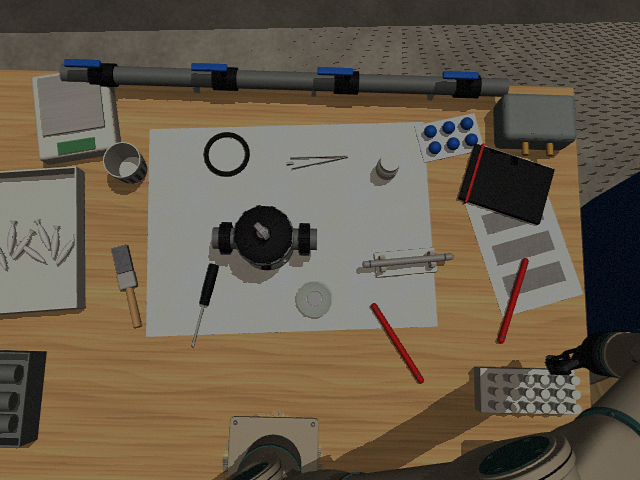

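View pics/side0.png

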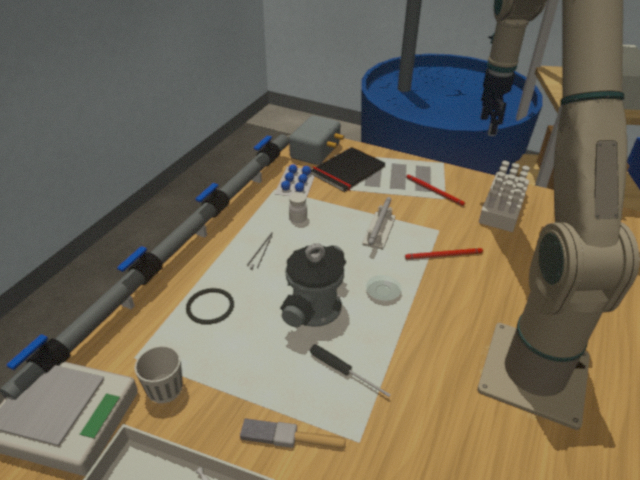

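The top view shows the bar on its rest from about (366,264) to (451,257), with the pot and lid at (263,237) and the eye near (261,231). The side view shows the bar at about (380,223) and the eye at (316,253). Next I'll enlarge both.

Run:
```python
import cv2,numpy as np
t=cv2.imread("pics/top0.png");s=cv2.imread("pics/side0.png")
def c(im,u,v,w,h): return cv2.resize(im[v:v+h,u:u+w],(400,300),interpolation=cv2.INTER_CUBIC)
a=np.vstack([np.hstack([c(t,358,222,100,75),c(t,212,200,100,75)]),np.hstack([c(s,340,190,80,60),c(s,276,230,80,60)])])
a=cv2.convertScaleAbs(a,alpha=1.5,beta=10)
cv2.imwrite("pics/crop0.png",a)
```

```text
(no output)
```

View pics/crop0.png

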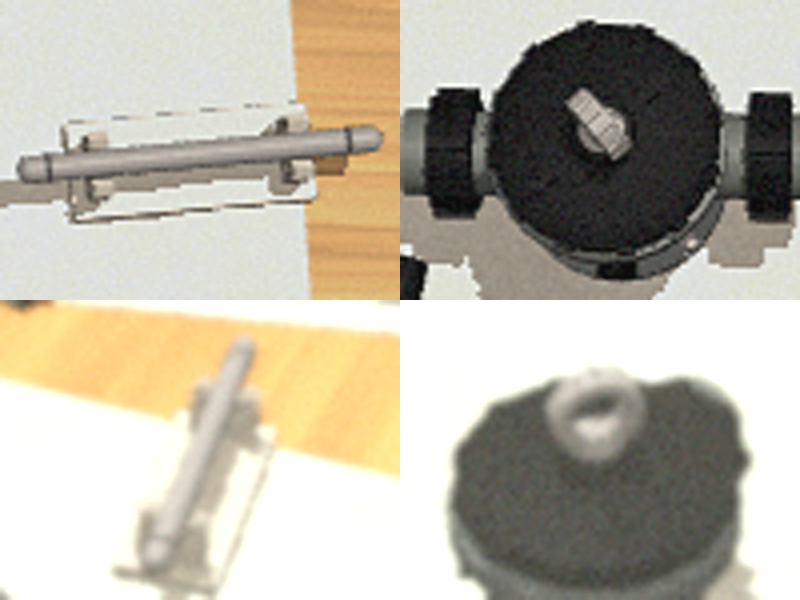

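The crops show these features, in full-image pixels:
- **Bar tips:** top view (362,264) and (454,256); side view (389,197) and (370,244).
- **Eye:** top view about (262,231); side view about (315,252). In the top view its band runs diagonally, from upper left to lower right.

I'll triangulate these and fit the eye's yaw.

```bash
cat > h.py <<'E'
import numpy as np,cv2
from scipy.spatial.transform import Rotation as Ro
from scipy.optimize import minimize
from rig import robot
CAM={}
def cam(n):
    d=robot.get_image(n); CAM[n]=(d["K"],d["R"],d["t"]); return d["pixels"][:,:,::-1].copy()
def proj(n,X):
    K,R,t=CAM[n]; p=(np.atleast_2d(X)@R.T+t)@K.T; return p[:,:2]/p[:,2:]
def tri(a,b):
    P=[CAM[n][0]@np.c_[CAM[n][1],CAM[n][2]] for n in("top","side")]
    h=cv2.triangulatePoints(P[0],P[1],np.float64(a).reshape(2,1),np.float64(b).reshape(2,1))[:,0]; X=h[:3]/h[3]
    return X,[np.linalg.norm(proj("top",X)[0]-a),np.linalg.norm(proj("side",X)[0]-b)]
def mask(n,pts,shape=(480,640),s=4):
    m=np.zeros((shape[0],shape[1]),np.uint8)
    return m
def ring(c,yaw,ro=.021,ri=.013,w=.014):
    a=np.linspace(0,2*np.pi,73)[:-1]
    ax=np.array([np.cos(yaw),np.sin(yaw),0]);y=np.array([-np.sin(yaw),np.cos(yaw),0]);z=np.array([0,0,1])
    return np.array([c+r*(np.cos(b)*y+np.sin(b)*z)+x*ax for r in np.linspace(ri,ro,5) for x in np.linspace(-w/2,w/2,7) for b in a])
E
python3 - <<'E'
from h import *
T=cam("top");S=cam("side")
A,e=tri([362,264.2],[370,244]);print(A,e)
B,e=tri([454,256.3],[389.4,197]);print(B,e)
print("len",np.linalg.norm(A-B),"mid",(A+B)/2,"yaw",np.arctan2(*(B-A)[1::-1]))
C,e=tri([262,231],[315.4,252.4]);print("eye",C,e)
# refine: ring silhouette
def score(p):
    s=0
    for n,I in(("top",T),("side",S)):
        g=cv2.cvtColor(I,cv2.COLOR_BGR2GRAY).astype(float)
        u0=proj(n,C)[0]-25
        k=8
        G=cv2.warpAffine(g,np.float64([[k,0,-u0[0]*k],[0,k,-u0[1]*k]]),(400,400),flags=cv2.INTER_LINEAR)
        m=np.zeros((400,400),np.uint8)
        q=((proj(n,ring(p[:3],p[3]))-u0)*k).round().astype(int)
        for a in q: cv2.circle(m,tuple(int(v) for v in a),5,255,-1)
        d=cv2.dilate(m,np.ones((25,25)))
        if n=="side": G=np.minimum(G,130)
        s+=(G[m>0].mean()-G[(d>0)&(m==0)].mean())
    return -s
best=None
for yaw in np.arange(0,np.pi,.2):
    r=minimize(score,[*C,yaw],method="Nelder-Mead",options=dict(initial_simplex=np.array([[*C,yaw]]+[list(np.r_[C,yaw]+d) for d in np.diag([.004,.004,.004,.15])]),maxfev=150))
    print(yaw.round(2),r.fun.round(2),r.x.round(4))
# lid: dark disk centroid at rim
E
```

```text
[ 0.46137205 -0.19706929  0.04193805] [np.float64(0.14525053655279382), np.float64(0.13256108942422729)]
[ 0.48626498 -0.41577858  0.04639377] [np.float64(0.33695178220027944), np.float64(0.27708913427296966)]
len 0.22016644562835558 mid [ 0.47381852 -0.30642394  0.04416591] yaw -1.4574665932661774
eye [0.51113513 0.03167196 0.17374399] [np.float64(0.16150873502952706), np.float64(0.15899052455688073)]
0.0 -72.17 [ 0.5125  0.0326  0.1777 -0.8575]
0.2 -70.43 [ 0.5114  0.0335  0.1808 -0.8309]
0.4 -72.13 [ 0.5127  0.0324  0.1767 -0.8584]
0.6 -38.76 [0.5175 0.0301 0.1611 1.1022]
0.8 -71.1 [0.5119 0.0317 0.1761 2.2831]
1.0 -72.15 [0.5126 0.0323 0.1768 2.2843]
1.2 -72.04 [0.5122 0.0328 0.1777 2.288 ]
1.4 -72.14 [0.5128 0.033  0.1776 2.2704]
1.6 -72.2 [0.5125 0.0327 0.1773 2.2754]
1.8 -72.16 [0.5126 0.0325 0.1777 2.2836]
2.0 -72.19 [0.5125 0.0325 0.1773 2.2842]
2.2 -72.2 [0.5125 0.0328 0.1775 2.28  ]
2.4 -72.25 [0.5125 0.0326 0.1773 2.2777]
2.6 -72.18 [0.5124 0.0329 0.178  2.2689]
2.8 -72.21 [0.5127 0.0325 0.1775 2.2656]
3.0 -72.21 [0.5124 0.0328 0.1778 2.259 ]
```

```bash
sed -i '/^def mask/,/return m$/d' h.py
cat >> h.py <<'E'
def Rt(psi): c,s=np.cos(psi),np.sin(psi); return np.array([[0,c,s],[0,s,-c],[-1,0,0]])
def plan(wps):
    """rows to the way-points (x,y,z,psi,jaw,n), straight between, from the measured pose"""
    s=robot.read_state(); p0=np.array(s["tool_pos"]); R0=Ro.from_euler("xyz",s["ee_rot"]).as_matrix()
    psi=np.arctan2(R0[1,1],R0[0,1]); p=p0; out=[]
    for x,y,z,q,j,n in wps:
        for k in range(1,n+1):
            f=k/n; P=p+f*(np.array([x,y,z])-p); a=psi+f*(q-psi)
            d=R0.T@(P-p0)/.3; w=Ro.from_matrix(R0.T@Rt(a)).as_rotvec()/(2*np.pi)
            out.append(" ".join(f"{v:.4g}" for v in np.r_[w,d].round(4)+0.)+f" {j:g}")
        p=np.array([x,y,z]);psi=q
    print(len(out)); print("; ".join(out))
E
python3 - <<'E'
from h import *
plan([(.4772,-.336,.16,.113,.3,12),(.4772,-.336,.16,.113,.3,1),(.4772,-.336,.021,.113,.3,5),(.4772,-.336,.021,.113,.3,2)])
E
```

```text
20
-0.0165 0 0.0002 0.0197 -0.0394 -0.0799 0.3; -0.0329 0 0.0002 0.0394 -0.0788 -0.1598 0.3; -0.0494 0 0.0002 0.0591 -0.1182 -0.2398 0.3; -0.0659 0 0.0002 0.0788 -0.1576 -0.3197 0.3; -0.0824 0 0.0002 0.0985 -0.1969 -0.3996 0.3; -0.0988 -0.0001 0.0002 0.1182 -0.2363 -0.4795 0.3; -0.1153 -0.0001 0.0002 0.1379 -0.2757 -0.5594 0.3; -0.1318 -0.0001 0.0002 0.1576 -0.3151 -0.6393 0.3; -0.1483 -0.0001 0.0002 0.1772 -0.3545 -0.7193 0.3; -0.1647 -0.0001 0.0002 0.1969 -0.3939 -0.7992 0.3; -0.1812 -0.0001 0.0002 0.2166 -0.4333 -0.8791 0.3; -0.1977 -0.0001 0.0002 0.2363 -0.4727 -0.959 0.3; -0.1977 -0.0001 0.0002 0.2363 -0.4727 -0.959 0.3; -0.1977 -0.0001 0.0002 0.329 -0.4726 -0.959 0.3; -0.1977 -0.0001 0.0002 0.4217 -0.4725 -0.959 0.3; -0.1977 -0.0001 0.0002 0.5143 -0.4723 -0.959 0.3; -0.1977 -0.0001 0.0002 0.607 -0.4722 -0.959 0.3; -0.1977 -0.0001 0.0002 0.6997 -0.4721 -0.959 0.3; -0.1977 -0.0001 0.0002 0.6997 -0.4721 -0.959 0.3; -0.1977 -0.0001 0.0002 0.6997 -0.4721 -0.959 0.3
```

{"api": "move_arm", "payload": {
  "targets": "-0.0165 0 0 0.02 -0.039 -0.08 0.3; -0.033 0 0 0.039 -0.079 -0.16 0.3; -0.0494 0 0 0.059 -0.118 -0.24 0.3; -0.066 0 0 0.079 -0.158 -0.32 0.3; -0.0824 0 0 0.098 -0.197 -0.4 0.3; -0.099 0 0 0.118 -0.236 -0.48 0.3; -0.1153 0 0 0.138 -0.276 -0.56 0.3; -0.132 0 0 0.158 -0.315 -0.64 0.3; -0.148 0 0 0.177 -0.354 -0.72 0.3; -0.165 0 0 0.197 -0.394 -0.8 0.3; -0.181 0 0 0.217 -0.433 -0.88 0.3; -0.1977 0 0.0002 0.236 -0.473 -0.959 0.3; -0.1977 0 0.0002 0.35 -0.473 -0.959 0.3; -0.1977 0 0.0002 0.45 -0.473 -0.959 0.3; -0.1977 0 0.0002 0.45 -0.473 -0.959 0.3; -0.1977 0 0.0002 0.45 -0.473 -0.959 0.3",
  "grip_force": 100
}}

```text
time: 2.2
tool_pos: [0.4783, -0.3363, 0.0971]
ee_rot: [1.014, 1.568, -0.442]
ft_force: [0.6, -0.6, 0.1]
width: 0.0552
```

Run:
```python
from h import *
s=robot.read_state(); print(s["time"],s["tool_pos"],s["ee_rot"],s["width"],s["ft_force"],s["q"])
t=cam("top");s=cam("side")
p=proj("top",[.474,-.306,.05])[0].astype(int);q=proj("side",[.474,-.306,.05])[0].astype(int)
c=lambda im,p:cv2.resize(im[p[1]-60:p[1]+60,p[0]-80:p[0]+80],(400,300),interpolation=cv2.INTER_CUBIC)
cv2.imwrite("pics/g1.png",cv2.convertScaleAbs(np.hstack([c(t,p),c(s,q)]),alpha=1.5,beta=10)); print(p,q)
plan([(.4772,-.336,.021,.113,.3,4),(.4772,-.336,.021,.113,.3,2)])
```

```text
2.2 [ 0.47830198 -0.336268    0.09709546] [ 1.01408238  1.56826401 -0.442114  ] 0.05524598017048647 [ 0.56878903 -0.62191862  0.10343345] [ 0.72614671  0.72049977 -0.25476802  1.81725418  0.28300883  0.63679844
  0.41821977]
[408 259] [380 217]
6
0 0.0004 -0.0005 0.0639 -0.0011 -0.0009 0.3; 0.0001 0.0004 -0.0005 0.1278 -0.0023 -0.0017 0.3; 0.0001 0.0004 -0.0005 0.1917 -0.0034 -0.0026 0.3; 0.0001 0.0004 -0.0005 0.2556 -0.0046 -0.0035 0.3; 0.0001 0.0004 -0.0005 0.2556 -0.0046 -0.0035 0.3; 0.0001 0.0004 -0.0005 0.2556 -0.0046 -0.0035 0.3
```

View pics/g1.png

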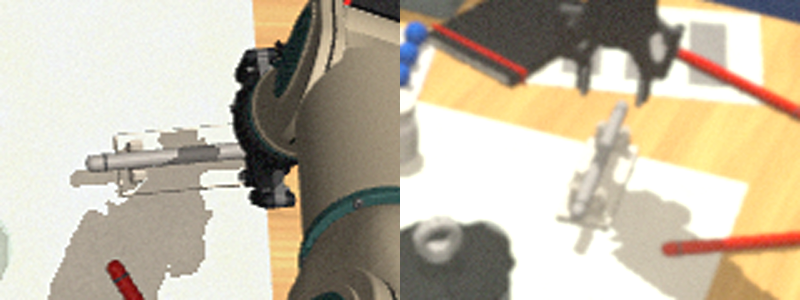

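The jaws straddle the bar, with the finger tips at about (585,95) and (640,95) in the side crop and the bar passing between them. I'll lower and close.

{"api": "move_arm", "payload": {
  "targets": "0 0.0004 -0.0005 0.064 -0.001 -0.001 0.3; 0 0.0004 -0.0005 0.128 -0.002 -0.002 0.3; 0 0.0004 -0.0005 0.192 -0.0035 -0.0025 0.3; 0 0.0004 -0.0005 0.2556 -0.0045 -0.0035 0.3; 0 0.0004 -0.0005 0.2556 -0.0045 -0.0035 0.3; 0 0.0004 -0.0005 0.2556 -0.0045 -0.0035 -1; 0 0.0004 -0.0005 0.2556 -0.0045 -0.0035 -1; 0 0.0004 -0.0005 0.2556 -0.0045 -0.0035 -1; 0 0.0004 -0.0005 0.2556 -0.0045 -0.0035 -1; 0 0.0004 -0.0005 0.2556 -0.0045 -0.0035 -1; 0 0.0004 -0.0005 0.2556 -0.0045 -0.0035 -1",
  "grip_force": 100
}}

```text
time: 3.68
tool_pos: [0.4783, -0.3357, 0.0208]
ee_rot: [1.589, 1.569, 0.132]
ft_force: [5.5, -0.3, 6.9]
width: 0.0135
```

Run:
```python
from h import *
s=robot.read_state(); print(s["time"],s["tool_pos"],s["ee_rot"],s["width"],s["ft_force"],s["wrist_torque"])
E=np.array([.512,.0326]);yaw=2.28;u=-np.array([np.cos(yaw),np.sin(yaw)]) # gripper side
g=E+u*.21; print(g)
x,y,z=s["tool_pos"]
plan([(x,y,.1,.113,-1,5),(x,y,.155,.113,-1,3),(*g,.155,yaw-np.pi/2,-1,10),(*g,.155,yaw-np.pi/2,-1,2)])
```

```text
3.675 [ 0.47834865 -0.33571398  0.02078075] [1.58903495 1.56870827 0.13207234] 0.013529461617461836 [ 5.53739156 -0.28586486  6.90595117] [ 0.18719983 -1.0279667   0.02958276]
[ 0.64875823 -0.12676495]
20
0 0 -0.0003 -0.0528 0.0001 0 -1; 0.0001 0 -0.0003 -0.1056 0.0002 0 -1; 0.0001 0 -0.0003 -0.1584 0.0003 0 -1; 0.0001 0 -0.0003 -0.2113 0.0004 0 -1; 0.0001 0 -0.0003 -0.2641 0.0006 0 -1; 0.0001 0 -0.0003 -0.3252 0.0007 0 -1; 0.0001 0 -0.0003 -0.3863 0.0008 0 -1; 0.0001 0 -0.0003 -0.4474 0.0009 0 -1; -0.0094 0 -0.0003 -0.4473 0.0653 -0.0628 -1; -0.0188 0 -0.0003 -0.4471 0.1296 -0.1255 -1; -0.0283 0 -0.0003 -0.447 0.194 -0.1883 -1; -0.0378 0 -0.0003 -0.4468 0.2583 -0.251 -1; -0.0473 0 -0.0003 -0.4467 0.3227 -0.3138 -1; -0.0568 0.0001 -0.0003 -0.4466 0.387 -0.3765 -1; -0.0663 0.0001 -0.0003 -0.4464 0.4514 -0.4392 -1; -0.0758 0.0001 -0.0003 -0.4463 0.5157 -0.502 -1; -0.0853 0.0001 -0.0003 -0.4462 0.5801 -0.5647 -1; -0.0948 0.0001 -0.0003 -0.446 0.6444 -0.6275 -1; -0.0948 0.0001 -0.0003 -0.446 0.6444 -0.6275 -1; -0.0948 0.0001 -0.0003 -0.446 0.6444 -0.6275 -1
```

{"api": "move_arm", "payload": {
  "targets": "0 0 0 -0.03 0 0 -1; 0 0 0 -0.08 0 0 -1; 0 0 0 -0.14 0 0 -1; 0 0 0 -0.2 0 0 -1; 0 0 0 -0.26 0 0 -1; 0 0 0 -0.32 0 0 -1; 0 0 0 -0.38 0 0 -1; 0 0 0 -0.447 0.001 0 -1; 0 0 0 -0.447 0.001 0 -1; 0 0 0 -0.447 0.001 0 -1",
  "grip_force": 100
}}

```text
time: 4.92
tool_pos: [0.4761, -0.3355, 0.1534]
ee_rot: [-2.235, 1.567, 2.591]
ft_force: [0.9, 0.8, -2.7]
width: 0.013
```

Run:
```python
from h import *
s=robot.read_state(); print(s["time"],s["tool_pos"],s["ee_rot"],s["width"],s["ft_force"],s["wrist_torque"])
E=np.array([.512,.0326]);yaw=2.28;u=-np.array([np.cos(yaw),np.sin(yaw)])
g=E+u*.21
plan([(*g,.155,yaw-np.pi/2,-1,10),(*g,.155,yaw-np.pi/2,-1,2)])
```

```text
4.925 [ 0.47613804 -0.33547932  0.15336103] [-2.23489261  1.56707624  2.59061153] 0.01304768513422714 [ 0.85696976  0.75091678 -2.67981345] [-0.09759267  0.02655859  0.02491401]
12
-0.0095 -0.0004 0.0005 -0.0006 0.065 -0.0626 -1; -0.019 -0.0004 0.0004 -0.0012 0.13 -0.1253 -1; -0.0285 -0.0004 0.0004 -0.0018 0.1951 -0.1879 -1; -0.0379 -0.0004 0.0004 -0.0024 0.2601 -0.2505 -1; -0.0474 -0.0004 0.0004 -0.003 0.3251 -0.3132 -1; -0.0569 -0.0004 0.0004 -0.0036 0.3901 -0.3758 -1; -0.0664 -0.0005 0.0004 -0.0042 0.4552 -0.4384 -1; -0.0759 -0.0005 0.0004 -0.0047 0.5202 -0.5011 -1; -0.0854 -0.0005 0.0004 -0.0053 0.5852 -0.5637 -1; -0.0949 -0.0005 0.0003 -0.0059 0.6502 -0.6263 -1; -0.0949 -0.0005 0.0003 -0.0059 0.6502 -0.6263 -1; -0.0949 -0.0005 0.0003 -0.0059 0.6502 -0.6263 -1
```

{"api": "move_arm", "payload": {
  "targets": "-0.0095 0 0 0 0.065 -0.063 -1; -0.019 0 0 0 0.13 -0.125 -1; -0.0285 0 0 0 0.195 -0.188 -1; -0.038 0 0 0 0.26 -0.25 -1; -0.0475 0 0 -0.002 0.325 -0.313 -1; -0.057 0 0 -0.004 0.39 -0.376 -1; -0.0665 0 0 -0.004 0.455 -0.438 -1; -0.076 0 0 -0.005 0.52 -0.501 -1; -0.0855 -0.0004 0.0003 -0.005 0.585 -0.564 -1; -0.0949 -0.0004 0.0003 -0.006 0.65 -0.626 -1; -0.0949 -0.0004 0.0003 -0.006 0.65 -0.626 -1; -0.0949 -0.0004 0.0003 -0.006 0.65 -0.626 -1"
}}

```text
time: 6.42
tool_pos: [0.6487, -0.1276, 0.1551]
ee_rot: [-1.4, 1.569, -2.262]
ft_force: [-0.7, 0.3, -2.0]
width: 0.0132
```

Run:
```python
from h import *
s=robot.read_state(); print(s["time"],s["tool_pos"],s["ee_rot"],s["width"],s["ft_force"],s["wrist_torque"])
R=Ro.from_euler("xyz",s["ee_rot"]).as_matrix(); print(R)
t=cam("top");s=cam("side")
E=np.array([.56,-.01,.1745]);o=[]
for n,im in(("top",t),("side",s)):
    p=proj(n,E)[0].astype(int);print(p)
    o.append(cv2.resize(im[p[1]-50:p[1]+50,p[0]-40:p[0]+40],(400,500),interpolation=cv2.INTER_CUBIC))
cv2.imwrite("pics/i1.png",cv2.convertScaleAbs(np.hstack(o),alpha=1.4,beta=10))
```

```text
6.425 [ 0.64874122 -0.12761398  0.15513037] [-1.40023505  1.56949989 -2.26161793] 0.013229205687242054 [-0.74813146  0.34421396 -1.96392073] [-0.12042335  0.01189249  0.00698724]
[[-8.26053226e-04  7.58743554e-01  6.51388929e-01]
 [-9.99195520e-04  6.51388199e-01 -7.58743972e-01]
 [-9.99999160e-01 -1.27762781e-03  2.20051838e-04]]
[282 209]
[304 235]
```

View pics/i1.png

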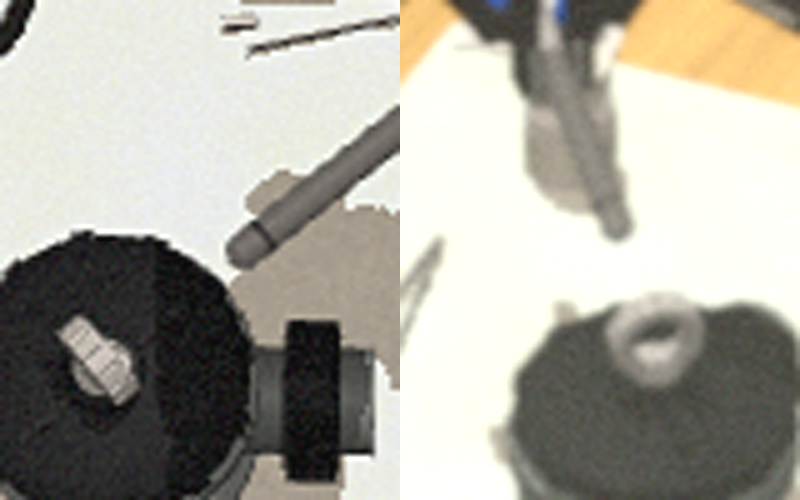

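Run:
```python
from h import *
T=cam("top");S=cam("side")
t=lambda x,y:np.array([242+x/5,159+y/5]); s=lambda x,y:np.array([264+(x-400)/5,185+y/5])
X,e=tri(t(230,252),s(621,240));print("tip",X,e)
def pl(n,a,b):
    K,R,tt=CAM[n];r=lambda p:R.T@np.linalg.inv(K)@np.r_[p,1]
    N=np.cross(r(a),r(b));c=-R.T@tt;return N/np.linalg.norm(N),c
n1,c1=pl("top",t(243,248),t(400,124));n2,c2=pl("side",s(617,225),s(553,60))
d=np.cross(n1,n2);d/=np.linalg.norm(d);d*=np.sign(d[1]);print("dir",d,"yaw",np.arctan2(d[1],d[0]),"pitch",np.arcsin(d[2]))
print("eye proj",proj("top",[.512,.0326,.1755]),proj("side",[.512,.0326,.1755]))
X0=np.linalg.lstsq(np.array([n1,n2,[1,0,0]]),np.array([n1@c1,n2@c2,.5576]),rcond=None)[0];print("axis at x=.5576",X0)
```

```text
tip [ 0.55848532 -0.02296117  0.17270261] [np.float64(0.750449810185542), np.float64(0.7143798265534722)]
dir [-0.65058266  0.75931035 -0.01378354] yaw 2.2792291372302875 pitch -0.013783975906863711
eye proj [[261.47756312 230.28786006]] [[315.0234094  251.98117964]]
axis at x=.5576 [ 0.5576     -0.0238823   0.17586723]
```

The bar tip is at (288,209) in the top view and (308,233) in the side view. It is parallel to the eye's axis, offset about 2 mm sideways and 1–2 mm low. I'll correct that and then insert.

Run:
```python
from h import *
s=robot.read_state();x,y,z=s["tool_pos"];yaw=2.28;v=np.array([np.cos(yaw),np.sin(yaw)])
a=np.array([x+.0015,y+.0012]);q=yaw-np.pi/2;z=.1565
plan([(*a,z,q,-1,2),(*(a+v*.09),z,q,-1,8),(*(a+v*.09),z,q,-1,2)])
```

```text
12
-0.0001 0.0001 0.0001 -0.0018 0.0032 0.0001 -1; -0.0002 0.0001 0.0001 -0.0036 0.0064 0.0002 -1; -0.0002 0.0001 0.0001 -0.0036 0.0063 -0.0373 -1; -0.0002 0.0001 0.0001 -0.0037 0.0063 -0.0748 -1; -0.0002 0.0001 0.0001 -0.0037 0.0063 -0.1123 -1; -0.0002 0.0001 0.0001 -0.0037 0.0062 -0.1498 -1; -0.0002 0.0001 0.0001 -0.0037 0.0062 -0.1873 -1; -0.0002 0.0001 0.0001 -0.0037 0.0061 -0.2248 -1; -0.0002 0.0001 0.0001 -0.0038 0.0061 -0.2623 -1; -0.0002 0.0001 0.0001 -0.0038 0.006 -0.2998 -1; -0.0002 0.0001 0.0001 -0.0038 0.006 -0.2998 -1; -0.0002 0.0001 0.0001 -0.0038 0.006 -0.2998 -1
```

{"api": "move_arm", "payload": {
  "targets": "0 0 0 -0.002 0.003 0 -1; 0 0 0 -0.0037 0.006 0 -1; 0 0 0 -0.0037 0.006 -0.037 -1; 0 0 0 -0.0037 0.006 -0.075 -1; 0 0 0 -0.0037 0.006 -0.112 -1; 0 0 0 -0.0037 0.006 -0.15 -1; 0 0 0 -0.0037 0.006 -0.187 -1; 0 0 0 -0.0037 0.006 -0.225 -1; 0 0 0 -0.0037 0.006 -0.262 -1; 0 0 0 -0.0037 0.006 -0.3 -1; 0 0 0 -0.0037 0.006 -0.3 -1; 0 0 0 -0.0037 0.006 -0.3 -1"
}}

```text
time: 8.12
tool_pos: [0.5922, -0.0579, 0.1566]
ee_rot: [0.469, 1.57, -0.393]
ft_force: [0.3, 0.6, -1.8]
width: 0.0132
```

Run:
```python
from h import *
s=robot.read_state(); print(s["time"],s["tool_pos"],s["ee_rot"],s["width"],s["ft_force"],s["wrist_torque"])
t=cam("top");s=cam("side")
E=np.array([.52,.02,.1745]);o=[]
for n,im in(("top",t),("side",s)):
    p=proj(n,E)[0].astype(int);print(p)
    o.append(cv2.resize(im[p[1]-40:p[1]+40,p[0]-40:p[0]+40],(400,400),interpolation=cv2.INTER_CUBIC))
cv2.imwrite("pics/i2.png",cv2.convertScaleAbs(np.hstack(o),alpha=1.4,beta=10))
```

```text
8.125 [ 0.59221864 -0.05792002  0.15663285] [ 0.46861824  1.56985006 -0.39302218] 0.013246188200268964 [ 0.27918215  0.61950605 -1.82517797] [-0.01283468 -0.0070253  -0.02675689]
[267 226]
[314 247]
```

View pics/i2.png

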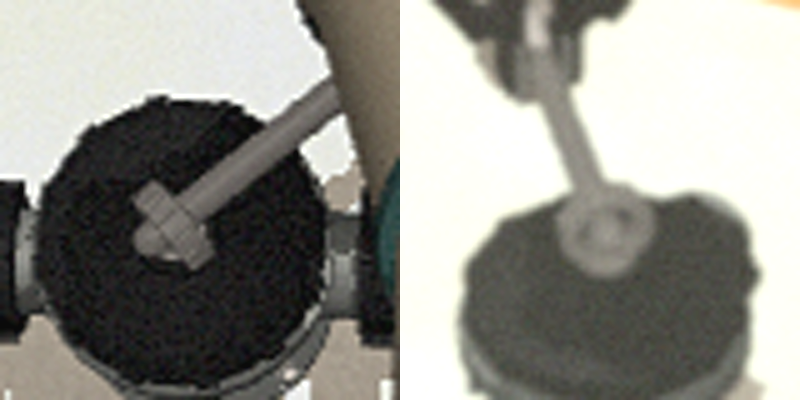

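The bar passes through the loop and is centred. In the top crop its tip comes out at (150,240) and the loop is at (172,225). I'll push on to about 75 mm between gripper and eye and take a force baseline there.

{"api": "move_arm", "payload": {
  "targets": "0 0 0 0 0 -0.037 -1; 0 0 0 0 0 -0.075 -1; 0 0 0 0 0 -0.112 -1; 0 0 0 0 0 -0.15 -1; 0 0 0 0 0 -0.15 -1; 0 0 0 0 0 -0.15 -1",
  "grip_force": 120
}}

```text
time: 8.98
tool_pos: [0.5629, -0.0237, 0.1567]
ee_rot: [0.484, 1.57, -0.378]
ft_force: [-0.4, -0.6, -2.0]
width: 0.0129
```

```bash
cat >> h.py <<'E'
EYE=np.array([.5137,.0335])
def torque(n=5):
    r=[]
    for _ in range(n):
        s=robot.read_state();F=s["ft_force"];p=np.array(s["tool_pos"][:2])-EYE
        r.append([*F,s["wrist_torque"][2],s["wrist_torque"][2]+p[0]*F[1]-p[1]*F[0]]); robot.get_image("top")
    R=Ro.from_euler("xyz",s["ee_rot"]).as_matrix();psi=np.arctan2(R[1,1],R[0,1])
    print("t",s["time"],"tcp",np.round(s["tool_pos"],4),"L",np.linalg.norm(p).round(4),"bar yaw",round(psi+np.pi/2,4),"pos yaw",np.arctan2(-p[1],-p[0]).round(4),"w",s["width"])
    print("F tauz M",np.mean(r,0).round(3),"sd",np.std(r,0).round(3))
def arc(ds,L=.075,dz=0,hold=2):
    o=[f"{d/2/np.pi:.4f} 0 0 {dz*d/ds[-1]/.3:.4f} {-L/.3*np.sin(d):.4f} {-L/.3*(1-np.cos(d)):.4f} -1" for d in list(ds)+[ds[-1]]*hold]; print(len(o),"; ".join(o))
E
python3 -c "
from h import *
torque();arc(np.arange(1,9)*.05)"
```

```text
t 9.175 tcp [ 0.5628 -0.0239  0.1565] L 0.0755 bar yaw 2.2795 pos yaw 2.2788 w 0.0127982212537223
F tauz M [-0.171 -0.084 -2.17  -0.044 -0.058] sd [0.367 0.679 0.235 0.019 0.05 ]
10 0.0080 0 0 0.0000 -0.0125 -0.0003 -1; 0.0159 0 0 0.0000 -0.0250 -0.0012 -1; 0.0239 0 0 0.0000 -0.0374 -0.0028 -1; 0.0318 0 0 0.0000 -0.0497 -0.0050 -1; 0.0398 0 0 0.0000 -0.0619 -0.0078 -1; 0.0477 0 0 0.0000 -0.0739 -0.0112 -1; 0.0557 0 0 0.0000 -0.0857 -0.0152 -1; 0.0637 0 0 0.0000 -0.0974 -0.0197 -1; 0.0637 0 0 0.0000 -0.0974 -0.0197 -1; 0.0637 0 0 0.0000 -0.0974 -0.0197 -1
```

{"api": "move_arm", "payload": {
  "targets": "0.008 0 0 0 -0.0125 0 -1; 0.016 0 0 0 -0.025 -0.001 -1; 0.024 0 0 0 -0.0374 -0.003 -1; 0.032 0 0 0 -0.05 -0.005 -1; 0.04 0 0 0 -0.062 -0.008 -1; 0.048 0 0 0 -0.074 -0.011 -1; 0.0557 0 0 0 -0.0857 -0.015 -1; 0.0637 0 0 0 -0.0974 -0.02 -1; 0.0637 0 0 0 -0.0974 -0.02 -1; 0.0637 0 0 0 -0.0974 -0.02 -1"
}}

```text
time: 10.48
tool_pos: [0.5364, -0.0379, 0.1565]
ee_rot: [0.684, 1.571, -0.577]
ft_force: [-0.2, 0.1, -2.0]
width: 0.0128
```

```bash
python3 -c "
from h import *
torque(4);arc(np.arange(1,5)*.05)"
```

```text
t 10.625 tcp [ 0.5365 -0.0379  0.1565] L 0.0749 bar yaw 1.8802 pos yaw 1.8793 w 0.012705657395169524
F tauz M [-0.501 -0.053 -2.31   0.097  0.06 ] sd [0.33  0.349 0.314 0.03  0.046]
6 0.0080 0 0 0.0000 -0.0125 -0.0003 -1; 0.0159 0 0 0.0000 -0.0250 -0.0012 -1; 0.0239 0 0 0.0000 -0.0374 -0.0028 -1; 0.0318 0 0 0.0000 -0.0497 -0.0050 -1; 0.0318 0 0 0.0000 -0.0497 -0.0050 -1; 0.0318 0 0 0.0000 -0.0497 -0.0050 -1
```

{"api": "move_arm", "payload": {
  "targets": "0.008 0 0 0 -0.0125 0 -1; 0.016 0 0 0 -0.025 -0.001 -1; 0.024 0 0 0 -0.0374 -0.003 -1; 0.0318 0 0 0 -0.05 -0.005 -1; 0.0318 0 0 0 -0.05 -0.005 -1; 0.0318 0 0 0 -0.05 -0.005 -1"
}}

```text
time: 11.42
tool_pos: [0.5217, -0.0409, 0.1565]
ee_rot: [2.121, 1.571, 0.66]
ft_force: [-2.0, -0.0, -2.3]
width: 0.0131
```

```bash
python3 -c "
from h import *
torque(4)"
```

```text
t 11.575 tcp [ 0.5217 -0.041   0.1565] L 0.0749 bar yaw 1.6805 pos yaw 1.6776 w 0.012734878187967022
F tauz M [-1.668  0.26  -2.225  0.246  0.124] sd [0.442 0.414 0.596 0.034 0.063]
```

{"api": "move_arm", "payload": {
  "targets": "0.008 0 0 0 -0.0125 0 -1; 0.016 0 0 0 -0.025 -0.001 -1; 0.024 0 0 0 -0.0374 -0.003 -1; 0.0318 0 0 0 -0.05 -0.005 -1; 0.0318 0 0 0 -0.05 -0.005 -1"
}}

```text
time: 12.25
tool_pos: [0.5068, -0.0412, 0.1566]
ee_rot: [1.593, 1.57, -0.067]
ft_force: [-1.1, 0.4, -2.1]
width: 0.0127
```

```bash
python3 -c "
from h import *
torque(5)"
```

```text
t 12.45 tcp [ 0.5068 -0.0412  0.1565] L 0.075 bar yaw 1.481 pos yaw 1.4786 w 0.012973665471091954
F tauz M [-1.161  0.297 -2.756  0.257  0.168] sd [0.271 0.248 0.556 0.024 0.039]
```

{"api": "move_arm", "payload": {
  "targets": "0.008 0 0 0 -0.0125 0 -1; 0.016 0 0 0 -0.025 -0.001 -1; 0.024 0 0 0 -0.0374 -0.003 -1; 0.0318 0 0 0 -0.05 -0.005 -1; 0.0318 0 0 0 -0.05 -0.005 -1"
}}

```text
time: 13.12
tool_pos: [0.4921, -0.0384, 0.1566]
ee_rot: [1.745, 1.57, -0.116]
ft_force: [-1.0, 0.2, -2.4]
width: 0.0124
```

```bash
python3 -c "
from h import *
torque(5)"
```

```text
t 13.325 tcp [ 0.492  -0.0384  0.1565] L 0.0751 bar yaw 1.2812 pos yaw 1.2782 w 0.012679107773643087
F tauz M [-0.805 -0.072 -2.676  0.235  0.179] sd [0.382 0.415 0.457 0.021 0.034]
```

{"api": "move_arm", "payload": {
  "targets": "0.008 0 0 0 -0.0125 0 -1; 0.016 0 0 0 -0.025 -0.001 -1; 0.024 0 0 0 -0.0374 -0.003 -1; 0.0318 0 0 0 -0.05 -0.005 -1; 0.0318 0 0 0 -0.05 -0.005 -1"
}}

```text
time: 14.0
tool_pos: [0.4782, -0.0327, 0.1566]
ee_rot: [1.913, 1.57, -0.147]
ft_force: [-0.9, 0.4, -1.8]
width: 0.0128
```

```bash
python3 -c "
from h import *
torque(5)"
```

```text
t 14.2 tcp [ 0.4781 -0.0327  0.1565] L 0.0752 bar yaw 1.0813 pos yaw 1.0779 w 0.012703279973747884
F tauz M [-0.834 -0.253 -2.748  0.223  0.177] sd [0.557 0.392 0.547 0.036 0.063]
```

{"api": "move_arm", "payload": {
  "targets": "0.008 0 0 0 -0.0125 0 -1; 0.016 0 0 0 -0.025 -0.001 -1; 0.024 0 0 0 -0.0374 -0.003 -1; 0.024 0 0 0 -0.0374 -0.003 -1"
}}

```text
time: 14.75
tool_pos: [0.4687, -0.0267, 0.1565]
ee_rot: [1.779, 1.57, -0.432]
ft_force: [0.9, -0.5, -3.2]
width: 0.0132
```

```bash
python3 -c "
from h import *
torque(5)"
```

```text
t 14.95 tcp [ 0.4686 -0.0267  0.1565] L 0.0752 bar yaw 0.9307 pos yaw 0.9285 w 0.012617283644532127
F tauz M [ 0.291 -0.675 -4.228  0.359  0.407] sd [0.466 0.244 0.58  0.018 0.043]
```

The thread has bitten: the torque rose from 0.18 to 0.41. From here I'll turn in smaller steps and lower the tool to follow the sinking.

{"api": "move_arm", "payload": {
  "targets": "0.008 0 0 0.001 -0.0125 0 -1; 0.016 0 0 0.002 -0.025 -0.001 -1; 0.024 0 0 0.003 -0.0374 -0.003 -1; 0.024 0 0 0.003 -0.0374 -0.003 -1"
}}

```text
time: 15.5
tool_pos: [0.4602, -0.0193, 0.1557]
ee_rot: [1.964, 1.57, -0.398]
ft_force: [-0.0, -2.0, -4.3]
width: 0.0127
```

```bash
python3 -c "
from h import *
torque(6)"
```

```text
t 15.75 tcp [ 0.4601 -0.0193  0.1556] L 0.0752 bar yaw 0.7795 pos yaw 0.7779 w 0.012465100111034081
F tauz M [ 0.216 -1.642 -4.206  0.416  0.515] sd [0.333 0.363 0.383 0.044 0.047]
```

{"api": "move_arm", "payload": {
  "targets": "0.008 0 0 0.001 -0.0125 0 -1; 0.016 0 0 0.002 -0.025 -0.001 -1; 0.016 0 0 0.002 -0.025 -0.001 -1; 0.016 0 0 0.002 -0.025 -0.001 -1"
}}

```text
time: 16.3
tool_pos: [0.4551, -0.0137, 0.155]
ee_rot: [2.34, 1.57, -0.122]
ft_force: [0.9, -2.3, -3.7]
width: 0.0125
```

```bash
python3 -c "
from h import *
torque(8)"
```

```text
t 16.65 tcp [ 0.455  -0.0136  0.155 ] L 0.0753 bar yaw 0.6787 pos yaw 0.6765 w 0.012806038765555361
F tauz M [ 0.55  -1.989 -3.779  0.461  0.604] sd [0.455 0.471 0.275 0.022 0.05 ]
```

{"api": "move_arm", "payload": {
  "targets": "0.006 0 0 0.001 -0.0095 0 -1; 0.011 0 0 0.0015 -0.0175 -0.0005 -1; 0.011 0 0 0.0015 -0.0175 -0.0005 -1; 0.011 0 0 0.0015 -0.0175 -0.0005 -1"
}}

```text
time: 17.2
tool_pos: [0.4518, -0.0094, 0.1546]
ee_rot: [2.353, 1.57, -0.179]
ft_force: [-0.3, -3.2, -4.2]
width: 0.013
```

Run:
```python
from h import *
torque(8)
T=cam("top");S=cam("side");o=[]
for n,im in(("top",T),("side",S)):
    p=proj(n,[.512,.033,.1745])[0].astype(int);print(p)
    o.append(cv2.resize(im[p[1]-40:p[1]+40,p[0]-40:p[0]+40],(400,400),interpolation=cv2.INTER_CUBIC))
cv2.imwrite("pics/t1.png",cv2.convertScaleAbs(np.hstack(o),alpha=1.4,beta=10))
```

```text
t 17.55 tcp [ 0.4518 -0.0094  0.1546] L 0.0753 bar yaw 0.6095 pos yaw 0.6058 w 0.013094830332083307
F tauz M [ 0.227 -2.563 -4.001  0.441  0.609] sd [0.281 0.333 0.344 0.015 0.018]
[261 230]
[314 252]
```

View pics/t1.png

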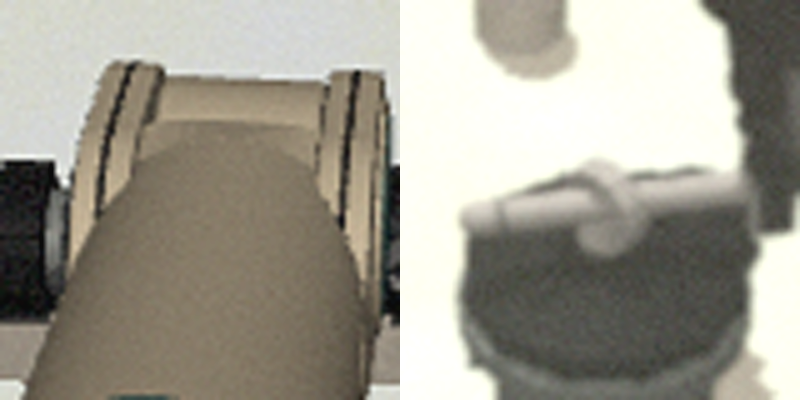

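The side crop shows the bar through the loop near (605,215) and bearing on it. The arm hides the top view. Standing torque is about 0.61 and the bite-angle bounds put the sink at roughly 2 mm, so I'll stop turning. Next I turn the bar back within its free play to unload it.

{"api": "move_arm", "payload": {
  "targets": "-0.008 0 0 0 0.0125 0 -1; -0.016 0 0 0 0.025 -0.001 -1; -0.024 0 0 0 0.0374 -0.003 -1; -0.032 0 0 0 0.05 -0.005 -1; -0.04 0 0 0 0.062 -0.008 -1; -0.048 0 0 0 0.074 -0.011 -1; -0.0557 0 0 0 0.0857 -0.015 -1; -0.0637 0 0 0 0.0974 -0.02 -1; -0.0716 0 0 0 0.1087 -0.025 -1; -0.0716 0 0 0 0.1087 -0.025 -1; -0.0716 0 0 0 0.1087 -0.025 -1"
}}

```text
time: 19.08
tool_pos: [0.4764, -0.0314, 0.1546]
ee_rot: [-2.688, 1.57, 1.512]
ft_force: [0.1, -1.1, -1.7]
width: 0.0126
```

```bash
python3 -c "
from h import *
torque(6)
S=cam('side');p=proj('side',[.512,.033,.1745])[0].astype(int)
cv2.imwrite('pics/u1.png',cv2.convertScaleAbs(cv2.resize(S[p[1]-40:p[1]+40,p[0]-40:p[0]+40],(400,400),interpolation=cv2.INTER_CUBIC),alpha=1.4,beta=10))"
```

```text
t 19.325 tcp [ 0.4765 -0.0317  0.1546] L 0.075 bar yaw 1.0592 pos yaw 1.0518 w 0.012818196576864603
F tauz M [ 1.300e-01 -4.160e-01 -1.912e+00  1.000e-03  2.500e-02] sd [0.407 0.39  0.356 0.03  0.041]
```

View pics/u1.png

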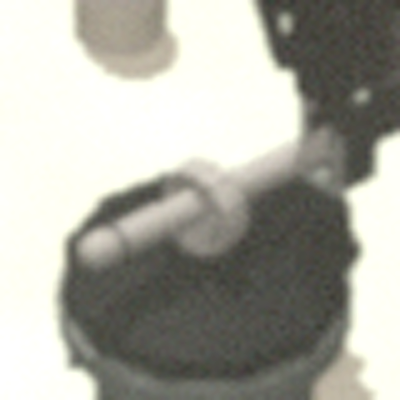

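The bar is free in the loop: torque is about 0, and in the crop the bar lies centred at about (205,205), roughly perpendicular to the band. Now I slide it out and lift it.

{"api": "move_arm", "payload": {
  "targets": "0 0 0 0 0 0.04 -1; 0 0 0 0 0 0.09 -1; 0 0 0 0 0 0.14 -1; 0 0 0 0 0 0.19 -1; 0 0 0 0 0 0.24 -1; 0 0 0 0 0 0.29 -1; 0 0 0 0 0 0.34 -1; 0 0 0 0 0 0.39 -1; 0 0 0 0 0 0.43 -1; 0 0 0 0 0 0.43 -1; 0 0 0 0 0 0.43 -1"
}}

```text
time: 20.8
tool_pos: [0.4138, -0.144, 0.1546]
ee_rot: [2.431, 1.57, 0.349]
ft_force: [-0.4, 0.2, -1.1]
width: 0.0128
```

Run:
```python
from h import *
torque(1)
plan([(.4761,-.3355,.2,.113,-1,12),(.4761,-.3355,.2,.113,-1,2)])
S=cam("side");T=cam("top")
p=proj('side',[.512,.033,.1745])[0].astype(int);q=proj('side',[.48,-.1,.1745])[0].astype(int);print(p,q)
cv2.imwrite('pics/o1.png',S)
# vertical shift of lid rim/eye in side view vs. start
S0=cv2.imread("pics/side0.png")
for nm,(u,v,w,h) in dict(lidfront=(290,268,50,14),pot=(296,284,40,35)).items():
    a=S0[v:v+h,u:u+w].astype(np.float32).mean(2);b=S[v:v+h,u:u+w].astype(np.float32).mean(2)
    print(nm,cv2.phaseCorrelate(a,b,cv2.createHanningWindow((w,h),cv2.CV_32F)))
print("px per mm down",(proj("side",[.5,.03,.145])-proj("side",[.5,.03,.155]))/10)
```

```text
t 20.8 tcp [ 0.4138 -0.144   0.1546] L 0.2037 bar yaw 1.0599 pos yaw 1.0583 w 0.012774378979124807
F tauz M [-0.361  0.181 -1.079 -0.06  -0.142] sd [0. 0. 0. 0. 0.]
14
-0.0083 -0.0001 -0.0001 -0.0126 0.0411 0.038 -1; -0.0165 -0.0001 -0.0001 -0.0253 0.0822 0.076 -1; -0.0248 -0.0001 -0.0001 -0.0379 0.1233 0.114 -1; -0.0331 -0.0001 -0.0001 -0.0505 0.1644 0.1521 -1; -0.0413 -0.0001 -0.0001 -0.0631 0.2055 0.1901 -1; -0.0496 -0.0001 -0.0001 -0.0758 0.2466 0.2281 -1; -0.0579 -0.0001 -0.0001 -0.0884 0.2877 0.2661 -1; -0.0661 -0.0001 -0.0001 -0.101 0.3288 0.3041 -1; -0.0744 -0.0001 -0.0001 -0.1137 0.37 0.3421 -1; -0.0827 -0.0001 -0.0001 -0.1263 0.4111 0.3801 -1; -0.091 -0.0001 -0.0001 -0.1389 0.4522 0.4182 -1; -0.0992 -0.0001 -0.0001 -0.1515 0.4933 0.4562 -1; -0.0992 -0.0001 -0.0001 -0.1515 0.4933 0.4562 -1; -0.0992 -0.0001 -0.0001 -0.1515 0.4933 0.4562 -1
[314 252] [351 223]
lidfront ((-0.12310300245408357, 1.030787485054418), 0.8444097366333008)
pot ((-0.34104718098944176, -0.19764410392720322), 1.1364129066467286)
px per mm down [[-0.00515279  0.33007726]]
```

Run:
```python
from h import *
cam("side");S0=cv2.imread("pics/side0.png");S1=cv2.imread("pics/o1.png")
def fit(I,yaw0):
    g=cv2.cvtColor(I,cv2.COLOR_BGR2GRAY).astype(np.float32);C=np.array([.5125,.0327,.1745]);u0=proj("side",C)[0]-25;k=8
    G=np.minimum(cv2.warpAffine(g,np.float64([[k,0,-u0[0]*k],[0,k,-u0[1]*k]]),(400,400)),130)
    def sc(p):
        m=np.zeros((400,400),np.uint8)
        for a in ((proj("side",ring(np.array([.5125+p[2],.0327,p[0]]),p[1]))-u0)*k).round().astype(int): cv2.circle(m,(int(a[0]),int(a[1])),5,255,-1)
        d=cv2.dilate(m,np.ones((25,25)));d[:150]=m[:150] # leave out the bright ground above
        return -(G[m>0].mean()-G[(d>0)&(m==0)].mean())
    r=minimize(sc,[.1755,yaw0,0],method="Nelder-Mead",options=dict(initial_simplex=[[.1755,yaw0,0],[.172,yaw0,0],[.1755,yaw0+.2,0],[.1755,yaw0,.002]]));return r.x.round(4),round(r.fun,2)
print([fit(S0,y) for y in(-.7,-.9)]);print([fit(S1,y) for y in(.9,1.1,1.3)])
# 32-averaged tip edges: top of the eye silhouette against lid is weak, so also lid's near bottom edge
for I in(S0,S1):
    g=cv2.cvtColor(I,cv2.COLOR_BGR2GRAY).astype(float);print(g[262:292,300:330].mean(1).round(0))
```

```text
[(array([ 1.783e-01, -9.651e-01,  2.000e-04]), np.float64(-42.16)), (array([ 1.7880e-01, -1.0025e+00,  1.0000e-04]), np.float64(-42.21))]
[(array([1.7420e-01, 1.1763e+00, 6.0000e-04]), np.float64(-37.89)), (array([1.7380e-01, 1.1842e+00, 7.0000e-04]), np.float64(-37.85)), (array([1.7410e-01, 1.1788e+00, 9.0000e-04]), np.float64(-37.84))]
[51. 49. 48. 48. 48. 49. 50. 50. 50. 51. 52. 51. 52. 51. 51. 52. 52. 51.
 52. 51. 48. 46. 45. 47. 52. 60. 69. 71. 69. 66.]
[59. 52. 50. 50. 48. 49. 50. 51. 50. 52. 52. 52. 53. 53. 53. 53. 53. 54.
 53. 52. 53. 50. 48. 48. 51. 58. 69. 72. 71. 68.]
```

The camera is too coarse for the sink: it gives about 1–4 mm in total. The torque and angle evidence puts it at about 2 mm, so I'll carry the bar back.

{"api": "move_arm", "payload": {
  "targets": "-0.008 0 0 -0.02 0.041 0.038 -1; -0.0165 0 0 -0.04 0.082 0.076 -1; -0.025 0 0 -0.06 0.123 0.114 -1; -0.033 0 0 -0.08 0.164 0.152 -1; -0.041 0 0 -0.1 0.205 0.19 -1; -0.05 0 0 -0.12 0.247 0.228 -1; -0.058 0 0 -0.13 0.288 0.266 -1; -0.066 0 0 -0.14 0.329 0.304 -1; -0.0744 0 0 -0.145 0.37 0.342 -1; -0.0827 0 0 -0.15 0.411 0.38 -1; -0.091 0 0 -0.1515 0.452 0.418 -1; -0.0992 0 0 -0.1515 0.4933 0.456 -1; -0.0992 0 0 -0.1515 0.4933 0.456 -1; -0.0992 0 0 -0.1515 0.4933 0.456 -1"
}}

```text
time: 22.75
tool_pos: [0.4753, -0.3349, 0.1997]
ee_rot: [-2.87, 1.57, 1.954]
ft_force: [-0.1, -0.5, -1.8]
width: 0.0125
```

Run:
```python
from h import *
torque(1)
S=cam("side");T=cam("top")
plan([(.4783,-.3357,.07,.113,-1,8),(.4783,-.3357,.07,.113,-1,2)])
o=[]
for n,im in(("top",T),("side",S)):
    p=proj(n,[.474,-.29,.14])[0].astype(int);print(p)
    o.append(cv2.resize(im[p[1]-50:p[1]+50,p[0]-50:p[0]+50],(400,400),interpolation=cv2.INTER_CUBIC))
cv2.imwrite("pics/r1.png",cv2.convertScaleAbs(np.hstack(o),alpha=1.4,beta=10))
```

```text
t 22.75 tcp [ 0.4753 -0.3349  0.1997] L 0.3704 bar yaw 1.6827 pos yaw 1.4669 w 0.01248338284741128
F tauz M [-0.141 -0.52  -1.775 -0.009 -0.041] sd [0. 0. 0. 0. 0.]
10
0 -0.0001 0 0.0542 0.0011 0.0004 -1; 0 -0.0001 0 0.1084 0.0022 0.0009 -1; 0 -0.0001 0 0.1625 0.0034 0.0013 -1; 0 -0.0001 0 0.2167 0.0045 0.0017 -1; 0 -0.0001 0 0.2709 0.0056 0.0022 -1; 0 -0.0001 0 0.3251 0.0067 0.0026 -1; -0.0001 -0.0001 0 0.3793 0.0079 0.003 -1; -0.0001 -0.0001 0 0.4335 0.009 0.0035 -1; -0.0001 -0.0001 0 0.4335 0.009 0.0035 -1; -0.0001 -0.0001 0 0.4335 0.009 0.0035 -1
[408 254]
[381 194]
```

View pics/r1.png

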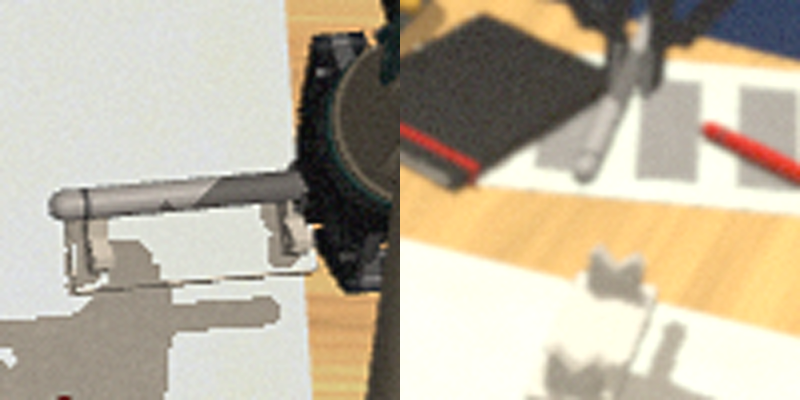

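Run:
```python
from h import *
cam("top");cam("side")
print(proj("top",[.4585,-.1965,.219]),proj("side",[.4585,-.1965,.219]))
print(tri([370,255.2],[376.3,189.3]))
```

```text
[[370.1863629  255.23564115]] [[376.2589901  189.13510397]]
(array([ 0.45842885, -0.19617688,  0.21878219]), [np.float64(0.08164925467877134), np.float64(0.07006044094542546)])
```

The bar hasn't slipped in the grip: its tip triangulates within 1 mm of the predicted (0.4585, -0.1965, 0.219), and it is level. Lowering.

{"api": "move_arm", "payload": {
  "targets": "0 0 0 0.06 0.005 0.001 -1; 0 0 0 0.13 0.009 0.0035 -1; 0 0 0 0.2 0.009 0.0035 -1; 0 0 0 0.27 0.009 0.0035 -1; 0 0 0 0.34 0.009 0.0035 -1; 0 0 0 0.4 0.009 0.0035 -1; 0 0 0 0.45 0.009 0.0035 -1; 0 0 0 0.49 0.009 0.0035 -1; 0 0 0 0.49 0.009 0.0035 -1; 0 0 0 0.49 0.009 0.0035 -1"
}}

```text
time: 24.25
tool_pos: [0.4788, -0.337, 0.0535]
ee_rot: [1.075, 1.569, -0.384]
ft_force: [-0.3, 0.3, -1.5]
width: 0.0125
```

Run:
```python
from h import *
torque(1)
plan([(.4783,-.3357,.0212,.113,-1,6),(.4783,-.3357,.0212,.113,-1,2)])
```

```text
t 24.25 tcp [ 0.4788 -0.337   0.0535] L 0.3722 bar yaw 1.6827 pos yaw 1.477 w 0.012453454315340834
F tauz M [-0.275  0.295 -1.537  0.01  -0.102] sd [0. 0. 0. 0. 0.]
8
0 0.0001 -0.0002 0.018 -0.0003 -0.0008 -1; -0.0001 0.0001 -0.0002 0.0361 -0.0006 -0.0016 -1; -0.0001 0.0001 -0.0002 0.0541 -0.0009 -0.0025 -1; -0.0001 0.0001 -0.0002 0.0721 -0.0011 -0.0033 -1; -0.0002 0.0001 -0.0002 0.0902 -0.0014 -0.0041 -1; -0.0002 0.0001 -0.0002 0.1082 -0.0017 -0.0049 -1; -0.0002 0.0001 -0.0002 0.1082 -0.0017 -0.0049 -1; -0.0002 0.0001 -0.0002 0.1082 -0.0017 -0.0049 -1
```

{"api": "move_arm", "payload": {
  "targets": "0 0 0 0.018 0 -0.001 -1; 0 0 0 0.036 -0.0005 -0.0015 -1; 0 0 0 0.054 -0.001 -0.0025 -1; 0 0 0 0.072 -0.001 -0.003 -1; 0 0 0 0.09 -0.0015 -0.004 -1; 0 0 0 0.1 -0.0015 -0.005 -1; 0 0 0 0.106 -0.0015 -0.005 -1; 0 0 0 0.106 -0.0015 -0.005 -1; 0 0 0 0.106 -0.0015 -0.005 -1"
}}

```text
time: 25.42
tool_pos: [0.478, -0.3353, 0.0213]
ee_rot: [1.428, 1.57, -0.031]
ft_force: [-0.1, 1.4, -2.3]
width: 0.0125
```

{"api": "move_arm", "payload": {
  "targets": "0 0 0 0.002 0.0005 0 -1; 0 0 0 0.002 0.0005 0 -0.4; 0 0 0 0.002 0.0005 0 -0.2; 0 0 0 0.002 0.0005 0 0; 0 0 0 0.002 0.0005 0 0.3; 0 0 0 0.002 0.0005 0 0.3; 0 0 0 0.002 0.0005 0 0.3; 0 0 0 0.002 0.0005 0 0.3; 0 0 0 -0.05 0.0005 0 0.3; 0 0 0 -0.12 0.0005 0 0.3; 0 0 0 -0.22 0.0005 0 0.3; 0 0 0 -0.34 0.0005 0 0.3; 0 0 0 -0.48 0.0005 0 0.3; 0 0 0 -0.6 0.0005 0 0.3; 0 0 0 -0.6 0.0005 0.1 0.3; 0 0 0 -0.6 0.0005 0.22 0.3; 0 0 0 -0.6 0.0005 0.34 0.3; 0 0 0 -0.6 0.0005 0.46 0.3; 0 0 0 -0.6 0.0005 0.46 0.3"
}}

```text
time: 27.8
tool_pos: [0.4919, -0.476, 0.2018]
ee_rot: [0.074, 1.568, -1.389]
ft_force: [0.1, 0.4, -0.7]
width: 0.0555
```

Run:
```python
from h import *
s=robot.read_state();print(s["time"],s["tool_pos"],s["ft_force"],s["width"])
S=cam("side");T=cam("top");cv2.imwrite("pics/side9.png",S);cv2.imwrite("pics/top9.png",T)
o=[]
for n,im,X in(("top",T,[.474,-.306,.041]),("top",T,[.5125,.03,.15]),("side",S,[.474,-.306,.041]),("side",S,[.5125,.03,.15])):
    p=proj(n,X)[0].astype(int);print(p)
    o.append(cv2.resize(im[p[1]-37:p[1]+38,p[0]-50:p[0]+50],(400,300),interpolation=cv2.INTER_CUBIC))
cv2.imwrite("pics/f1.png",cv2.convertScaleAbs(np.vstack([np.hstack(o[:2]),np.hstack(o[2:])]),alpha=1.4,beta=10))
T0=cv2.imread("pics/top0.png");d=cv2.absdiff(T,T0).max(2)
for nm,(u,v,w,h) in dict(forceps=(280,145,75,30),jar=(370,145,35,45),gasket=(198,125,60,58),dish=(290,278,46,46),driver=(188,258,35,95),brush=(108,240,40,95),basket=(100,138,52,50)).items(): print(nm,(d[v:v+h,u:u+w]>50).mean().round(3))
```

```text
27.8 [ 0.49191868 -0.47598195  0.20177292] [ 0.06946611  0.40468583 -0.67732477] 0.05551806366484067
[407 260]
[263 232]
[380 220]
[315 259]
forceps 0.0
jar 0.0
gasket 0.0
dish 0.0
driver 0.0
brush 0.0
basket 0.0
```

View pics/f1.png

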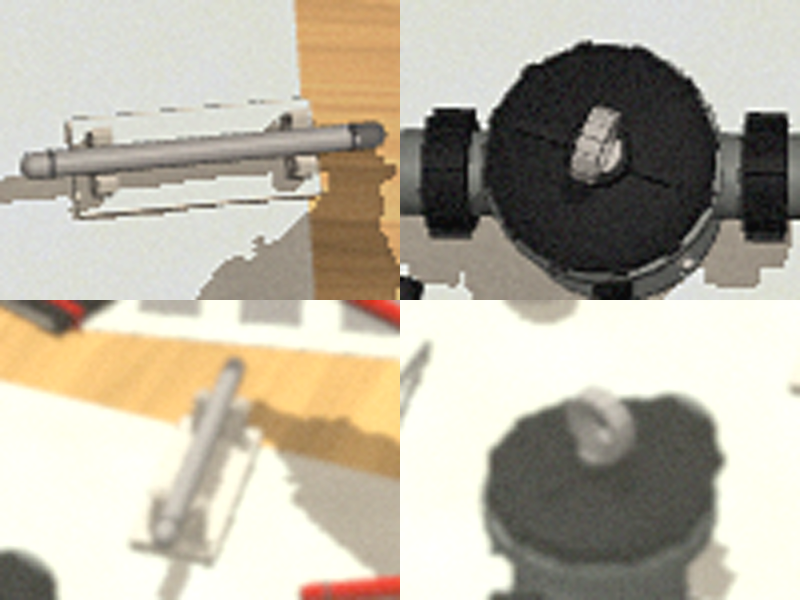

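The bar lies in both notches, with tips at (362,264) and (453.5,256) in the top view, the same as at the start. The other things are unmoved. As a last check I'll refit the eye's height from both views with the first fit's method, then decide.

Run:
```python
from h import *
cam("top");cam("side")
def run(tag,y0):
    I={n:np.float32(cv2.cvtColor(cv2.imread(f"pics/{n}{tag}.png"),cv2.COLOR_BGR2GRAY)) for n in("top","side")};C=np.array([.5125,.0327,.1765])
    def sc(p):
        s=0
        for n,g in I.items():
            u0=proj(n,C)[0]-25;k=8
            G=cv2.warpAffine(g,np.float64([[k,0,-u0[0]*k],[0,k,-u0[1]*k]]),(400,400)); m=np.zeros((400,400),np.uint8)
            for a in ((proj(n,ring(p[:3],p[3]))-u0)*k).round().astype(int): cv2.circle(m,(int(a[0]),int(a[1])),5,255,-1)
            d=cv2.dilate(m,np.ones((25,25)))
            if n=="side": G=np.minimum(G,130)
            s-=G[m>0].mean()-G[(d>0)&(m==0)].mean()
        return s
    x0=np.r_[C,y0];r=minimize(sc,x0,method="Nelder-Mead",options=dict(initial_simplex=np.vstack([x0,x0+np.diag([.004,.004,.004,.15])])))
    print(tag,r.x.round(4),r.fun.round(1))
run(0,2.3);run(0,2.1);run(9,1.2);run(9,1.0)
```

```text
0 [0.5126 0.0326 0.1777 2.2682] -72.5
0 [0.5123 0.0327 0.1775 2.3064] -72.4
9 [0.5117 0.032  0.1673 1.2648] -74.8
9 [0.5118 0.032  0.1674 1.2428] -74.8
```

The ring fit is biased by the eye's changed yaw: it implies an impossible 10 mm drop, so I discard it. The torque and angle evidence is consistent, so I'm handing in.

```bash
python3 -c "
from rig import robot
print(robot.sign_off(), robot.read_state()['time'])"
```

```text
the job is handed in; nothing more can be done
the job is handed in; nothing more can be done
```

I tightened the lid with the bar, laid the bar back in both notches of its rest, and handed the job in at about 28 s of robot time. I took the bar off its rest, slid it through the eye and turned it clockwise by about 1.67 rad. The thread bit after about 1.3 rad, and I stopped about 0.3–0.35 rad past that. The bar was then turned back until it was free and slid out.

**Checks that agreed:**
- **Torque:** the standing torque read 0.175 N m in the slack, then 0.41, 0.52, 0.60 and 0.61 after the bite. The zero offset was about 0.03, so it ended near 0.58–0.62. By torque and angle that is a draw-down of about 1.8–2.1 mm.
- **Bar:** both tips are within about 1 pixel of where they started in the top view, and the bar lies in both notches in both views.
- **Other things:** none of the seven other things showed any change in the top view. The gripper is clear of everything.

**Checks that disagreed or were weak:**
- **Camera estimates of the draw-down:** these could not confirm the 2 mm. Simple estimates ranged from 1 to 4 mm. The final two-view fit of the eye gave about 10 mm, which is impossible, so I discarded it. The draw-down rests on torque and angle alone.
- **Torque at the last step:** it rose less than expected, 0.005 against about 0.055 N m. That could be noise or give in the grip.

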